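# Fit and lock a cross rod in the lab clamp stand

## Task

Fit the steel cross rod into the clamp stand: push its plain end through the eyes of both lugs until the shoulder of its thick end is up against the first lug. Then take the T-handle hex key from its block, seat it fully in the socket of the screw on top of the stand, and only then tighten the screw clockwise until it stops. Leave the rod home and the key standing seated in the screw, and do not disturb the bottles, the beaker or the jar.

Things in the scene. Friction and masses are not known exactly. Their poses are not given: they have to be found in the camera images.
- rod: Steel cross rod, 0.2 kg: a plain stem 12 mm in diameter and 130 mm long with a chamfered tip, and a thick grip 24 mm in diameter and 50 mm long. Origin on the axis at the shoulder where they meet; +x along the stem to the plain end (grip: x = -50 to 0 mm). Centre of mass about 26 mm ahead of the shoulder. Starts level, axis 45 mm above the bench, stem in the rest's notches.
- rod_tip (a point): Centre of the rod's plain end, 130 mm ahead of the shoulder.
- stand: Clamp stand, fixed: grey base 130 x 130 x 15 mm, pedestal and two aluminium lugs 44 mm wide (x), 63 to 107 mm high. Origin under the base's centre, z up. A level eye 16 mm in diameter runs along y through both lugs, 85 mm high: first lug (thin) y = -40 to -28 mm, second (thick, screw on top) y = 0 to 36 mm. The rod enters from -y, moving to +y; both mouths are chamfered there.
- rest: Wooden rest under the rod's stem, fixed, 130 x 50 mm foot, 51 mm high; origin under its centre, x along the rod. Two notched plates 8 mm thick stand at x = -31 and 58 mm; the rod's shoulder starts at x = -40 mm. The rod's grip overhangs freely and can be taken from above.
- holder: Wooden block 60 x 60 x 50 mm, fixed, in whose hole the hex key stands at the start; origin under its centre.
- eye (a point): Centre of the eye's mouth on the outer face of the first lug (stand frame 0, -40, 85 mm); axes as the stand's. With the rod fully home its shoulder lies here and its tip is 130 mm further along +y.
- screw (a joint): Turn of the clamp screw, rad: grows clockwise seen from above; it starts between 0 and 0.25 and reaches a hard stop (tight) at 1.1. Dry friction about 0.05 N m, and it stays where it is left.
- socket (a point): Centre of the floor of the screw's hexagonal socket, 112 mm high, at stand x = 0, y = 18 mm. It turns with the screw: z up on the screw's axis, opposite corners of the hexagon on +x and -x. Socket 18.5 mm across flats, 20 mm deep with a short countersunk mouth; the round steel head, about 38 mm across, tops out 132 mm above the bench.
- key: T-handle hex key, 110 mm tall, 0.22 kg: hexagonal blade 17 mm across flats from the tip to 45 mm, guard disc 34 mm in diameter to 53 mm, round shaft, black cross bar 80 (x) x 16 (y) x 20 mm at 90 to 110 mm. Origin at the tip's centre; z up to the bar, x along the bar; opposite corners of the hexagon on +x and -x. Starts upright, hanging by its disc in the block, tip 5 mm above the bench.
- key_handle (a point): Centre of the key's cross bar, 100 mm above the tip; axes as the key's. Any of six positions 60 degrees apart fits the screw, with about 10 degrees of play either way. Left in the socket, the key stays up by itself, leaning slightly.
- small_bottle: Bystander: small amber bottle, 60 mm across, 130 mm tall. Origin under its base.
- tall_bottle: Bystander: tall amber bottle, 70 mm across, 190 mm tall. Origin under its base.
- beaker: Bystander: glass beaker, 76 mm across, 95 mm tall. Origin under its base.
- jar: Bystander: low white jar, 66 mm across, 50 mm tall. Origin under its base.
Things that resemble listed ones, but are neither listed nor needed, are in the scene too. Of the things like the key, leave any that is blue, green or turquoise; of the rest the smaller one is meant.

How it is judged:
By the outcome, as a careful person would: the job done as asked, in the order asked, and still so for the second after the job is handed in, with the robot touching nothing.
It also fails if it takes over 66 s, if anything falls off the work surface, if the arm or the gripper's body presses on something with over 40 N, if the wrist force passes 120 N, or if a joint passes its speed limit or range.

## Robot

A 7-joint arm with a two-finger parallel gripper is mounted at the origin on the work surface. World frame = base frame: x ahead of the robot, y to its left, z up, the work surface at z = 0. Lengths are in m, angles in rad, forces in N, time in s.
With the tool pointing down it reaches from about 0.425 to 0.875 m from the base axis. Payload 9.9 kg.
Tool frame: the origin (TCP) lies on the centre line of the jaws, within the pads' length; the fingertips stand 22 mm ahead of it and the grasp point (between the pads) lies 3 mm ahead of it; y points along the fingers, x is the direction in which the jaws open and shut, and the axes are right-handed (so a half turn about y gives the same grasp; the last joint's range is limited). The gripper opens to 85 mm and grips with 20 to 120 N. Pads are 22 mm wide; open, the fingers measure 114 mm over their backs; the gripper's body (76 mm by 85 mm) begins 54 mm behind the grasp point. The pads swing forward as they close: fully open they stand 13 mm farther back than shut.
Start: joints at [1.081, 0.576, 0.025, 1.437, -0.015, 1.129, -0.057], TCP at [0.266, -0.62, 0.253] pointing down, gripper open.
Joint ranges: [-2.76, 2.76], [-0.34, 2.15], [-1.52, 1.57], [0.19, 2.46], [-1.09, 4.23], [0.17, 1.99], [-2.82, 2.82]. Speed limits (rad/s): [2.22, 2.22, 3.01, 3.01, 3.14, 3.14, 3.14].

## Interface

Orientations are given as a unit quaternion [w, x, y, z].
In Python, from plant import manip, eyes, workorder gives the robot as it stands.
- The arm moves only by the tool carry_out, never from a script. Its argument "steps" is one flat list of numbers, 5 for each row, row after row: the shift along the tool's x, y, z in mm, then the turn about the tool's y in degrees, then the opening, from -1 (shut) to 1 (fully open). In form: [tx, ty, tz, spin, gripper, tx, ty, tz, spin, gripper, ...]. A call has 1 to 20 rows; each row is the pose to reach, as a shift and turn from the pose measured when the call began, along the tool's axes at that moment; what a row does not reach only later rows make up. A row lasts 1/8 s, in which the tool goes at most 62.5 mm and 10.7 degrees, less where a joint would pass 70% of its speed; a pose out of reach is approached as far as the arm can. A call with a gripper value outside its range is refused whole. The fingers move at their own pace and stop on an object; "force" is the grip in N (left out, the last holds). Time passes only in rows, so rows that repeat a pose let the fingers close. It gives the time, the measured TCP pose, the force and the opening at its end, in the units of the state.
- manip.get_obs(): the state, without advancing time (a new reading comes with each control period).
- eyes.read_camera(name): name is "side" or "top" or "wrist"; returns (picture, depth): 384x512x3 uint8, red, green, blue; 384x512 float32, m along the optical axis (not along the pixel's ray), 0 where there is no reading.
- eyes.camera_model(name): a dict with "fx", "fy", "cx", "cy" (pixels), "origin" and "orientation" of the camera in the world; the wrist camera has in their place "T_tool_cam" (4x4, takes a point from camera to tool coordinates, whose origin is the TCP and whose axes are the tool frame's). Camera axes: x right, y down, z forward; pixel columns grow to the right and rows downward; lengths in m; the calibration is good to about 2 mm. A picture is of the moment at which its call begins: read the wrist's pose just before it. camera_model takes no time and is no camera call.
- workorder.job_done(): hands the job in, once; it reports no verdict.
The state is a dict: "t": time; "joints": joint angles; "qd": joint speeds; "joint_torque": joint torques, N m; "ee_pos": TCP position; "eef_rot": TCP orientation; "ft_force": force on the tool from outside, world axes, zero at the start; "moment": the same for the moment, N m; "width": opening from 0.0 (shut) to 1.0 (fully open).
Only numpy, scipy, OpenCV 4.12 (cv2) and the standard library are available. Lean on these libraries where they do the work, as an engineer would, in place of code of your own. Each camera call takes 0.05 s, during which the arm holds its last target. There are 200 camera calls.

## Working session

There is one attempt and no reset: what is moved stays moved. The work goes in short steps, Python scripts to look and compute and a tool call to move; the robot and the scene stay as the last step left them, time stands still between calls to the robot, and variables do not carry over. Pictures are saved under pics/ and viewed, about 8 in all and at most 12, crops included, and the job is handed in when it is done.

Besides the shell and the picture viewer there is one more tool, called after "Emit:" as name(argument=value, ...), one argument or row to a line, values as JSON. carry_out: Moves the arm, as the interface text tells. Its arguments: {"type":"object","properties":{"steps":{"type":"array","items":{"type":"number"}},"force":{"type":"number"}},"required":["steps"]}

```bash
mkdir -p pics; ls; cat > h.py <<'E'
import numpy as np, cv2
from scipy.spatial.transform import Rotation as R
from plant import manip, eyes, workorder
def rot(q): return R.from_quat([q[1],q[2],q[3],q[0]]).as_matrix()
def cam(name):
    o=manip.get_obs(); m=eyes.camera_model(name); p,d=eyes.read_camera(name)
    if 'T_tool_cam' in m:
        T=np.eye(4);T[:3,:3]=rot(o['eef_rot']);T[:3,3]=o['ee_pos'];T=T@np.array(m['T_tool_cam'])
    else:
        T=np.eye(4);q=np.array(m['orientation']);T[:3,:3]=q if q.shape==(3,3) else rot(q);T[:3,3]=m['origin']
    return p,d,m,T
def cloud(d,m,T):
    v,u=np.mgrid[:d.shape[0],:d.shape[1]]
    P=np.stack([(u-m['cx'])/m['fx']*d,(v-m['cy'])/m['fy']*d,d],-1)
    W=P@T[:3,:3].T+T[:3,3]; W[d==0]=np.nan; return W
def proj(p,m,T):
    c=(np.atleast_2d(p)-T[:3,3])@T[:3,:3]; return np.c_[c[:,0]/c[:,2]*m['fx']+m['cx'],c[:,1]/c[:,2]*m['fy']+m['cy']]
def save(p,n): cv2.imwrite('pics/'+n+'.png',p[...,::-1])
E
python3 - <<'E'
from h import *
o=manip.get_obs()
for k in o: print(k,np.round(o[k],3))
ims=[]
for n in ['top','side','wrist']:
    p,d,m,T=cam(n); np.savez('pics/'+n,p=p,d=d,T=T,k=[m['fx'],m['fy'],m['cx'],m['cy']]); print(n,m['fx'],T.round(3).tolist())
    ims.append(p)
save(ims[0],'top0');save(ims[1],'side0')
E
```

```text
pics
t 0.0
joints [ 1.081  0.577  0.025  1.438 -0.015  1.129 -0.057]
qd [ 0.001 -0.001  0.001 -0.001  0.    -0.     0.001]
joint_torque [ 0.0000e+00 -7.6574e+01  2.2510e+00 -2.8596e+01  1.5000e-02  1.3000e-02
  0.0000e+00]
ee_pos [ 0.266 -0.62   0.252]
eef_rot [ 0.591 -0.59   0.39  -0.388]
ft_force [ 0.208  0.021 -0.268]
moment [-0.066  0.     0.079]
width 1.0
top 437.24036808329413 [[-0.069, -0.971, 0.23, 0.308], [-0.998, 0.067, -0.017, 0.054], [0.001, -0.231, -0.973, 1.15], [0.0, 0.0, 0.0, 1.0]]
side 496.37783095327393 [[-0.994, -0.072, 0.082, 0.427], [-0.109, 0.591, -0.8, 1.175], [0.009, -0.804, -0.595, 0.941], [0.0, 0.0, 0.0, 1.0]]
wrist 316.0303335884664 [[0.393, -0.874, -0.287, 0.34], [-0.919, -0.374, -0.121, -0.587], [-0.002, 0.311, -0.95, 0.374], [0.0, 0.0, 0.0, 1.0]]
```

View pics/top0.png

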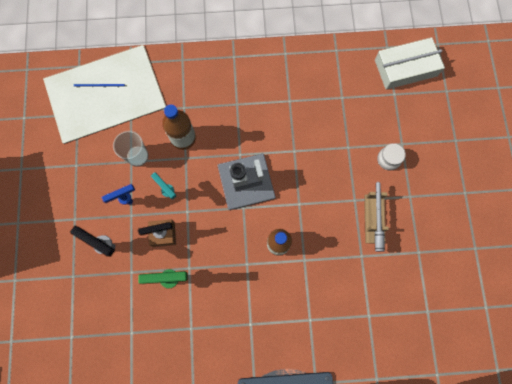

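View pics/side0.png

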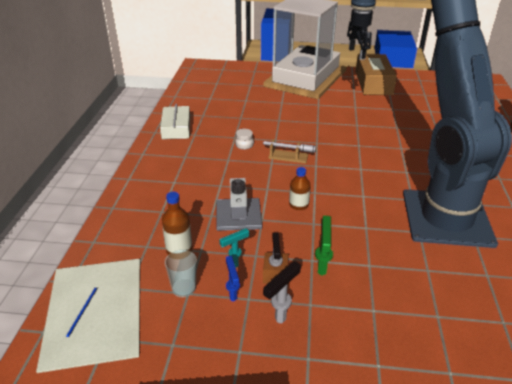

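The top view shows the rod on its rest at (379,215) with the grip at the bottom. The stand is at (246,180) with the first lug on the right and the screw at (238,172). The meant key (small, black) stands on the wooden block at (157,230), and the bottle at (280,240) lies between the rod and the key.

```bash
python3 - <<'E'
from h import *
z=np.load('pics/top.npz');k=z['k'];m=dict(fx=k[0],fy=k[1],cx=k[2],cy=k[3]);W=cloud(z['d'],m,z['T']);p=z['p'].astype(int)
def reg(u0,u1,v0,v1,z0,z1):
    w=W[v0:v1,u0:u1].reshape(-1,3); c=p[v0:v1,u0:u1].reshape(-1,3); s=(w[:,2]>z0)&(w[:,2]<z1); return w[s],c[s]
def rect(w): 
    (c,s,a)=cv2.minAreaRect((w[:,:2]*1000).astype(np.float32)); return np.round(c,1),np.round(s,1),round(a,1)
w,c=reg(365,395,180,255,0.04,.075); print('rod top',len(w),rect(w),np.percentile(w[:,2],[5,50,95]))
g=w[w[:,0]<np.percentile(w[:,0],25)]; print('grip-ish',g.mean(0),g[:,0].min(),w[:,0].max(), w[w[:,0].argmax()],w[w[:,0].argmin()])
for lo,hi in [(0.052,.075)]:
    q=w[(w[:,2]>lo)]; print(q.mean(0),rect(q))
w,c=reg(210,285,145,215,0.008,.022); print('base',len(w),rect(w))
for z0,z1 in [(.09,.115),(.122,.14)]:
    w,c=reg(210,285,145,215,z0,z1); print('lug/screw',z0,len(w),rect(w),w.mean(0)); 
w,c=reg(130,185,210,250,0.035,.057); print('holder',len(w),rect(w))
w,c=reg(130,185,210,250,0.095,.13); s=c.sum(1)<120; print('bar',len(w),s.sum(),rect(w),rect(w[s]),w[s].mean(0))
for n,(u0,u1,v0,v1) in dict(sb=(262,295,222,258),tb=(160,200,100,152),beak=(110,150,128,168),jar=(376,408,142,170),big=(65,118,222,260),teal=(148,180,170,202),green=(135,190,265,290),blue=(100,138,180,208)).items():
    w,c=reg(u0,u1,v0,v1,.03,.3); print(n,w[:,:2].min(0).round(3),w[:,:2].max(0).round(3),w[:,2].max().round(3),rect(w))
cv2.imwrite('pics/topc.png',cv2.resize(z['p'][130:290,120:420,::-1],None,fx=2.6,fy=2.6,interpolation=cv2.INTER_CUBIC))
E
```

```text
rod top 517 (array([ 485.6, -270.7]), array([ 44.2, 180.1]), 83.4) [0.04527162 0.05136995 0.05783393]
grip-ish [ 0.41204446 -0.26161775  0.05422915] 0.39556424618300867 0.5754127451317816 [ 0.57541275 -0.27753264  0.04588492] [ 0.39556425 -0.26685201  0.05316381]
[ 0.45137776 -0.2666946   0.05488486] (array([ 483.4, -269.8]), array([ 40. , 175.6]), 85.3)
base 1524 (array([610.6,  62.6]), array([131.2, 130.1]), 10.2)
lug/screw 0.09 210 (array([610.8,  61.2]), array([45.7, 77.2]), 10.4) [0.60528061 0.05524078 0.10602006]
lug/screw 0.122 167 (array([606.8,  79.4]), array([36.6, 37.8]), 85.4) [0.60670142 0.07984082 0.13104443]
holder 362 (array([482.6, 288.1]), array([61.1, 61.6]), 1.9)
bar 260 203 (array([482.4, 287. ]), array([16.4, 80.3]), 8.3) (array([481.8, 285. ]), array([14.4, 76.5]), 8.9) [0.48149974 0.28316079 0.11393143]
sb [ 0.406 -0.04 ] [0.465 0.019] 0.136 (array([435.2, -10.3]), array([58.2, 58.7]), 24.7)
tb [0.712 0.193] [0.779 0.263] 0.194 (array([742.1, 226.6]), array([61.8, 70.3]), 22.0)
beak [0.667 0.319] [0.742 0.393] 0.099 (array([704.3, 355.8]), array([73.2, 75.5]), 88.6)
jar [ 0.619 -0.361] [ 0.676 -0.303] 0.057 (array([ 646.8, -331.8]), array([56.6, 56.9]), 23.7)
big [0.42  0.377] [0.495 0.475] 0.155 (array([457.8, 425.8]), array([108.3,  44.8]), 69.0)
teal [0.555 0.237] [0.624 0.296] 0.114 (array([588.9, 266.5]), array([80.4, 30.9]), 42.0)
green [0.341 0.21 ] [0.387 0.317] 0.154 (array([363.4, 263.7]), array([ 44.8, 108.4]), 8.0)
blue [0.557 0.339] [0.597 0.417] 0.114 (array([572.9, 376.3]), array([24.6, 80.6]), 19.4)
```

View pics/topc.png

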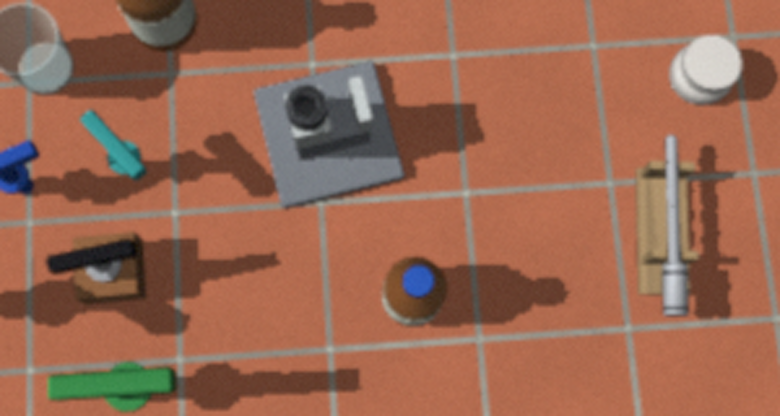

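```bash
cat >> h.py <<'E'
def goto(x,y,z,yaw=None):
    """print tool-axes shift (mm) and spin (deg) to TCP at x,y,z (m), tool x axis at world yaw deg (mod 180), tool y down"""
    o=manip.get_obs();M=rot(o['eef_rot']);p=np.array(o['ee_pos'])
    s=M.T@(np.array([x,y,z])-p)*1000
    cy=np.degrees(np.arctan2(M[1,0],M[0,0])); print('t',round(o['t'],2),'pos',p.round(4),'toolx yaw',round(cy,2),'down',M[:,1].round(3),'F',np.round(o['ft_force'],1),'M',np.round(o['moment'],2),'w',round(float(o['width']),3),'q7',round(o['joints'][6],2))
    sp=0 if yaw is None else -((yaw-cy+90)%180-90)
    print('shift',s.round(1),'spin',round(sp,1),'| rot vec alt spin',round(sp-180*np.sign(sp),1))
E
python3 - <<'E'
from h import *
m=eyes.camera_model('wrist');print(np.round(m['T_tool_cam'],3).tolist())
goto(.45,-.265,.24,86)
z=np.load('pics/top.npz');k=z['k'];mm=dict(fx=k[0],fy=k[1],cx=k[2],cy=k[3]);W=cloud(z['d'],mm,z['T'])[175:255,368:392].reshape(-1,3)
for a in np.arange(.39,.58,.015):
    q=W[(W[:,0]>a)&(W[:,0]<a+.015)&(W[:,2]>.025)]; t=q[q[:,2]>q[:,2].max()-.005]; print(round(a,3),len(q),t.mean(0).round(4),q[:,1].min().round(4),q[:,1].max().round(4))
E
```

```text
[[1.0, -0.001, -0.001, -0.001], [0.0, -0.311, 0.95, -0.122], [-0.002, -0.95, -0.311, 0.08], [0.0, 0.0, 0.0, 1.0]]
t 0.15 pos [ 0.2664 -0.6199  0.2526] toolx yaw -66.75 down [-0.001  0.001 -1.   ] F [-0.1 -0.6  0.5] M [ 0.01 -0.02  0.02] w 1.005 q7 -0.06
shift [-253.6   12.9  308.9] spin 27.3 | rot vec alt spin -152.7
0.39 39 [ 0.4005 -0.262   0.0573] -0.2736 -0.2513
0.405 54 [ 0.4112 -0.2633  0.0578] -0.2724 -0.2514
0.42 54 [ 0.4275 -0.2642  0.0578] -0.2742 -0.2537
0.435 58 [ 0.4402 -0.2656  0.0567] -0.2877 -0.2543
0.45 85 [ 0.4561 -0.265   0.0521] -0.2895 -0.2448
0.465 26 [ 0.4717 -0.2692  0.0534] -0.2744 -0.2636
0.48 30 [ 0.4884 -0.2708  0.052 ] -0.2767 -0.265
0.495 27 [ 0.5022 -0.2725  0.0509] -0.2778 -0.2661
0.51 30 [ 0.5165 -0.2743  0.0536] -0.2804 -0.2676
0.525 47 [ 0.5355 -0.2801  0.0516] -0.298 -0.2706
0.54 75 [ 0.5457 -0.2744  0.0534] -0.2983 -0.2551
0.555 22 [ 0.5627 -0.2785  0.0503] -0.2833 -0.2729
0.57 7 [ 0.5717 -0.2779  0.0523] -0.2841 -0.275
```

```bash
python3 -c "
from h import *
goto(.4203,-.2638,.16,-95.6)"
```

```text
t 0.15 pos [ 0.2664 -0.6199  0.2526] toolx yaw -66.75 down [-0.001  0.001 -1.   ] F [-0.1 -0.6  0.5] M [ 0.01 -0.02  0.02] w 1.005 q7 -0.06
shift [-266.3   92.9  282. ] spin 28.9 | rot vec alt spin -151.1
```

Emit:
carry_out(
  steps=[-266,92,282,29,1,-266,92,282,29,1,-266,92,282,29,1,-266,92,282,29,1,-266,92,282,29,1,-266,92,282,29,1,-266,92,282,29,1,-266,92,282,29,1,-266,92,282,29,0.6],
  force=90,
)

```text
t: 1.27
ee_pos: [0.42, -0.2651, 0.1611]
eef_rot: [0.474, -0.474, 0.525, -0.524]
ft_force: [-0.1, -0.3, 0.9]
width: 0.819
```

```bash
cat > rodfit.py <<'E'
from h import *
p,d,m,T=cam('wrist'); W=cloud(d,m,T); save(p,'w1'); W=W.reshape(-1,3)
W=W[(W[:,0]>.38)&(W[:,0]<.6)&(abs(W[:,1]+.27)<.035)&(W[:,2]>.046)&(W[:,2]<.07)]
for a in np.arange(.385,.58,.015):
    q=W[(W[:,0]>a)&(W[:,0]<a+.015)]
    if len(q)>5: t=q[q[:,2]>np.percentile(q[:,2],98)-.003]; print(round(a,3),len(q),t.mean(0).round(4),q[:,1].min().round(4),q[:,1].max().round(4),q[:,0].min().round(4))
goto(.4203,-.2638,.048,-95.6)
E
python3 rodfit.py
```

```text
0.385 98 [ 0.3986 -0.2621  0.0569] -0.2725 -0.2498 0.396
0.4 522 [ 0.4076 -0.2624  0.057 ] -0.2738 -0.2501 0.4
0.415 559 [ 0.4225 -0.2641  0.0569] -0.276 -0.2518 0.415
0.43 602 [ 0.4376 -0.2656  0.057 ] -0.2775 -0.2535 0.43
0.445 830 [ 0.4463 -0.2648  0.0557] -0.2887 -0.2445 0.445
0.46 387 [ 0.4666 -0.2664  0.0514] -0.275 -0.2451 0.46
0.475 346 [ 0.4827 -0.2703  0.0513] -0.2764 -0.264 0.4751
0.49 370 [ 0.4977 -0.2721  0.0513] -0.2785 -0.2657 0.49
0.505 401 [ 0.5125 -0.2736  0.0513] -0.28 -0.2673 0.505
0.52 418 [ 0.5277 -0.2753  0.0513] -0.2813 -0.2689 0.52
0.535 1118 [ 0.5434 -0.2761  0.0519] -0.2979 -0.254 0.535
0.55 153 [ 0.5522 -0.277   0.0511] -0.2838 -0.2547 0.55
t 1.32 pos [ 0.4199 -0.2654  0.1612] toolx yaw -95.85 down [-0.  0. -1.] F [ 0.1 -1.2 -0.3] M [ 0.02 -0.01  0.01] w 0.801 q7 -1.12
shift [ -1.6 113.2   0.3] spin -0.3 | rot vec alt spin 179.7
```

View pics/w1.png

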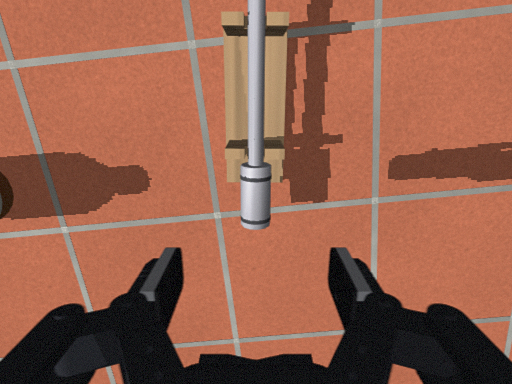

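The wrist view shows the rod's grip between the jaws (around column 256, rows 163–228). The fit gives an axis yaw of −6.1°, so I'm going down to grip it.

Emit:
carry_out(
  steps=[-1.6,60,0.3,0.2,0.6,-1.6,100,0.3,0.2,0.6,-1.6,113,0.3,0.2,0.6,-1.6,113,0.3,0.2,0.6,-1.6,113,0.3,0.2,-1,-1.6,113,0.3,0.2,-1,-1.6,113,0.3,0.2,-1,-1.6,113,0.3,0.2,-1,-1.6,113,0.3,0.2,-1,-1.6,113,0.3,0.2,-1],
  force=90,
)

```text
t: 2.58
ee_pos: [0.4208, -0.2642, 0.0489]
eef_rot: [-0.473, 0.473, -0.525, 0.526]
ft_force: [-0.6, -0.2, 6.5]
width: 0.252
```

```bash
python3 -c "
from h import *
goto(.4203,-.2638,.2,-95.6)"
```

```text
t 2.58 pos [ 0.4208 -0.2642  0.0489] toolx yaw -96.06 down [ 0.001 -0.001 -1.   ] F [-0.6 -0.2  6.5] M [-0.08  0.    0.01] w 0.252 q7 -1.09
shift [  -0.3 -151.1   -0.4] spin -0.5 | rot vec alt spin 179.5
```

Emit:
carry_out(
  steps=[0,-50,0,0,-1,0,-100,0,0,-1,0,-132,0,0,-1,-35,-132,54,-10,-1,-70,-132,107,-20,-1,-105,-132,161,-31,-1,-138,-132,215,-42,-1,-138,-132,215,-52,-1,-138,-132,215,-63,-1,-138,-132,215,-73,-1,-138,-132,215,-84,-1,-138,-132,215,-94,-1,-138,-132,215,-105,-1,-138,-132,215,-106.4,-1,-138,-132,215,-106.4,-1],
)

```text
t: 4.45
ee_pos: [0.6488, -0.1497, 0.1808]
eef_rot: [-0.704, 0.704, 0.063, -0.062]
ft_force: [-0.2, 0.1, -2.3]
width: 0.251
```

```bash
cat > st.py <<'E'
from h import *
import sys
goto(.649,-.149,.088,10.3)
p,d,m,T=cam('wrist'); save(p,sys.argv[1]); W=cloud(d,m,T).reshape(-1,3)
def rect(w): 
    (c,s,a)=cv2.minAreaRect((w[:,:2]*1000).astype(np.float32)); return np.round(c,1),np.round(s,1),round(a,1)
S=W[(np.hypot(W[:,0]-.61,W[:,1]-.06)<.13)]
for z0,z1 in [(.008,.022),(.10,.112),(.128,.136)]:
    q=S[(S[:,2]>z0)&(S[:,2]<z1)]
    if len(q)>20: print(z0,len(q),rect(q),np.median(q[:,2]))
# rod points in tool frame
o=manip.get_obs();M=rot(o['eef_rot']);L=(W-o['ee_pos'])@M*1000
L=L[(abs(L[:,0])<12)&(L[:,2]>0)&(L[:,2]<175)&(L[:,1]<40)&(L[:,1]>-30)]
for a in range(0,170,20):
    q=L[(L[:,2]>a)&(L[:,2]<a+20)]
    if len(q)>20: t=q[q[:,1]<np.percentile(q[:,1],2)+1.5]; print('rod tz',a,len(q),t.mean(0).round(1),q[:,0].min().round(1),q[:,0].max().round(1),q[:,2].max().round(1))
E
python3 st.py w2
```

```text
t 4.45 pos [ 0.6488 -0.1497  0.1808] toolx yaw 10.15 down [ 0. -0. -1.] F [-0.2  0.1 -2.3] M [-0.16 -0.02  0.01] w 0.251 q7 0.1
shift [ 0.3 92.8  0.7] spin -0.2 | rot vec alt spin 179.8
rod tz 0 2640 [ -1.7 -16.5   6.6] -12.0 12.0 20.0
rod tz 20 2149 [ 0.1 -7.2 23.5] -11.6 11.9 40.0
rod tz 40 1407 [ 0.4 -1.5 50. ] -5.5 6.3 60.0
rod tz 60 1667 [ 0.5 -1.4 70.1] -5.5 6.5 79.9
rod tz 80 1909 [ 0.6 -1.2 90.2] -5.3 6.6 100.0
rod tz 100 1100 [  0.7  -1.  104.8] -5.2 6.7 110.9
```

View pics/w2.png

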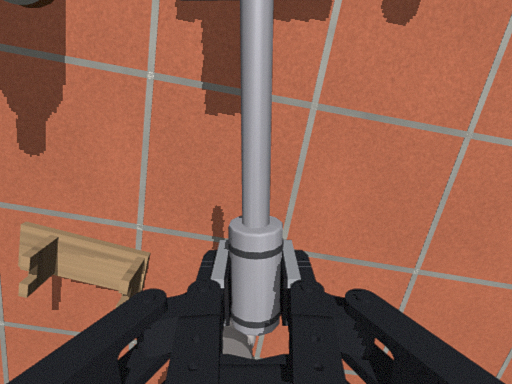

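The wrist view shows the rod held straight in the jaws, with its axis near column 257 and a droop of about 0.5°. Next I'll move above the stand to measure the rod and the eye with the same camera.

Emit:
carry_out(
  steps=[0,-15,45,-0.2,-1,0,-15,90,-0.2,-1,0,-15,130,-0.2,-1,0,-15,130,-0.2,-1,0,-15,130,-0.2,-1],
)

```text
t: 5.12
ee_pos: [0.626, -0.0221, 0.1959]
eef_rot: [-0.704, 0.705, 0.064, -0.063]
ft_force: [0.7, 0.1, -2.3]
width: 0.254
```

```bash
python3 st.py w3
```

```text
t 5.12 pos [ 0.626  -0.0221  0.1959] toolx yaw 10.28 down [ 0.001 -0.001 -1.   ] F [ 0.7  0.1 -2.3] M [-0.14  0.02  0.02] w 0.254 q7 -0.1
shift [-1.000e-01  1.081e+02 -1.288e+02] spin -0.0 | rot vec alt spin 180.0
0.008 12413 (array([611.1,  64.2]), array([130.5, 130.4]), 10.2) 0.015965068451022357
0.1 1424 (array([611.4,  62.2]), array([44.1, 76.3]), 10.3) 0.10801290737541111
0.128 2002 (array([608. ,  81.7]), array([38.4, 34.1]), 10.1) 0.1329177238577013
rod tz 0 2645 [ -4.1 -17.3   6.7] -12.0 12.0 20.0
rod tz 20 2203 [ 0.3 -7.5 23.7] -11.5 12.0 40.0
rod tz 40 1395 [ 0.6 -1.7 50.1] -5.2 6.5 60.0
rod tz 60 1631 [ 0.7 -1.6 69.8] -5.3 6.6 80.0
rod tz 80 1924 [ 0.8 -1.4 90. ] -5.1 6.7 100.0
rod tz 100 1173 [  1.   -1.4 105.2] -5.0 6.8 111.7
```

View pics/w3.png

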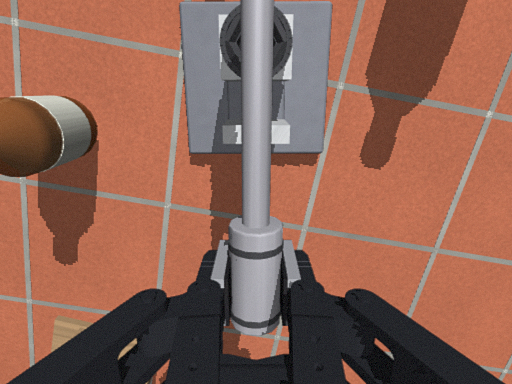

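The wrist view shows the stand at (256,80) under the rod, with the first lug at rows 123–143 and the screw at (257,40). Rod and eye line up within about 0.5 mm laterally, so I'll back off, lower and start the insertion.

Emit:
carry_out(
  steps=[0.3,0,-60,-0.3,-1,0.3,0,-122,-0.3,-1,0.3,50,-122,-0.3,-1,0.3,100,-122,-0.3,-1,0.3,106,-122,-0.3,-1,0.3,106,-122,-0.3,-1,0.3,106,-122,-0.3,-1,0.3,106,-114,-0.3,-1,0.3,106,-106,-0.3,-1,0.3,106,-98,-0.3,-1,0.3,106,-90,-0.3,-1,0.3,106,-85,-0.3,-1,0.3,106,-85,-0.3,-1],
)

```text
t: 6.8
ee_pos: [0.6415, -0.106, 0.0899]
eef_rot: [-0.704, 0.705, 0.065, -0.065]
ft_force: [0.7, 0.2, -2.5]
width: 0.255
```

```bash
python3 - <<'E'
from h import *
goto(.6226,-.0,.09,10.55)
p,d,m,T=cam('side'); c=proj([[.61,.05,.08]],m,T)[0].astype(int);print(c)
save(cv2.resize(p[c[1]-60:c[1]+45,c[0]-70:c[0]+70],None,fx=5,fy=5,interpolation=cv2.INTER_CUBIC),'s1')
E
```

```text
t 6.8 pos [ 0.6415 -0.106   0.0899] toolx yaw 10.57 down [ 0.    -0.001 -1.   ] F [ 0.7  0.2 -2.5] M [-0.12 -0.03 -0.01] w 0.255 q7 -0.01
shift [  0.9  -0.2 107.6] spin 0.0 | rot vec alt spin -180.0
[238 190]
```

View pics/s1.png

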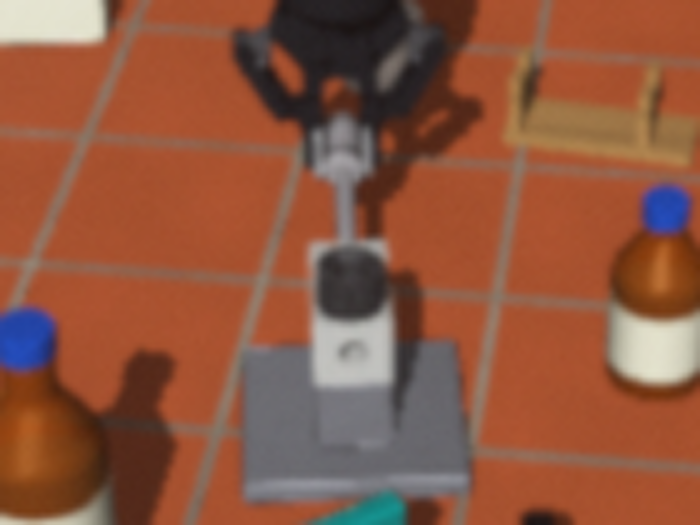

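The side view shows the stem going into the first lug without any contact force. I'll keep pushing gently.

Emit:
carry_out(
  steps=[0,0,8,0,-1,0,0,16,0,-1,0,0,22,0,-1,0,0,28,0,-1,0,0,34,0,-1,0,0,40,0,-1,0,0,40,0,-1],
)

```text
t: 7.72
ee_pos: [0.6342, -0.0665, 0.0899]
eef_rot: [-0.704, 0.705, 0.065, -0.065]
ft_force: [1.1, -0.2, -3.3]
width: 0.253
```

Free of contact at the second lug too. On to just short of the shoulder.

Emit:
carry_out(
  steps=[0,0,10,0,-1,0,0,20,0,-1,0,0,30,0,-1,0,0,40,0,-1,0,0,50,0,-1,0,0,60,0,-1,0,0,63,0,-1,0,0,63,0,-1],
)

```text
t: 8.72
ee_pos: [0.6226, -0.0044, 0.0898]
eef_rot: [-0.704, 0.705, 0.065, -0.065]
ft_force: [0.7, 0.3, -2.4]
width: 0.253
```

Emit:
carry_out(
  steps=[0,0,2,0,-1,0,0,4,0,-1,0,0,5,0,-1,0,0,6,0,-1,0,0,6,0,-1],
)

```text
t: 9.35
ee_pos: [0.622, -0.0018, 0.0898]
eef_rot: [-0.702, 0.706, 0.065, -0.064]
ft_force: [1.3, -7.5, -2.4]
width: 0.251
```

Emit:
carry_out(
  steps=[0,0,4,0,-1,0,0,8,0,-1,0,0,10,0,-1,0,0,10,0,-1],
)

```text
t: 9.85
ee_pos: [0.6218, -0.0016, 0.0899]
eef_rot: [-0.699, 0.71, 0.063, -0.061]
ft_force: [6.4, -25.1, -4.0]
width: 0.252
```

```bash
python3 - <<'E'
from h import *
goto(.6226,-.0,.09,10.55)
p,d,m,T=cam('wrist'); save(p,'w4')
W=cloud(d,m,T).reshape(-1,3)
# stand frame
th=np.radians(10.25);c=np.array([.61105,.0642]);X=np.c_[(W[:,:2]-c)@np.array([[np.cos(th),-np.sin(th)],[np.sin(th),np.cos(th)]]),W[:,2]]*1000
q=X[(abs(X[:,0])<4)&(X[:,1]>-75)&(X[:,1]<5)]
for a in range(-60,4,2):
    s=q[(q[:,1]>=a)&(q[:,1]<a+2)]
    if len(s): print(a,round(np.median(s[:,2]),1),end='; ')
E
```

```text
t 9.85 pos [ 0.6218 -0.0016  0.0899] toolx yaw 10.03 down [ 0.003 -0.015 -1.   ] F [  6.4 -25.1  -4. ] M [-5.13 -1.39  0.08] w 0.252 q7 -0.2
shift [ 1.1 -0.1  1.4] spin -0.5 | rot vec alt spin 179.5
-60 97.4; -58 97.3; -56 144.2; -54 148.6; -52 97.3; -50 97.6; -48 97.2; -46 97.9; -42 107.4; -40 108.1; -38 108.0; -36 108.1; -34 108.0; -32 108.0; -30 103.2; -28 91.9; -26 91.0; -24 90.7; -22 90.7; -20 90.7; -18 90.7; -16 90.6; -14 90.5; -12 90.8; -10 91.2; -2 133.0; 0 132.9; 2 132.7;
```

View pics/w4.png

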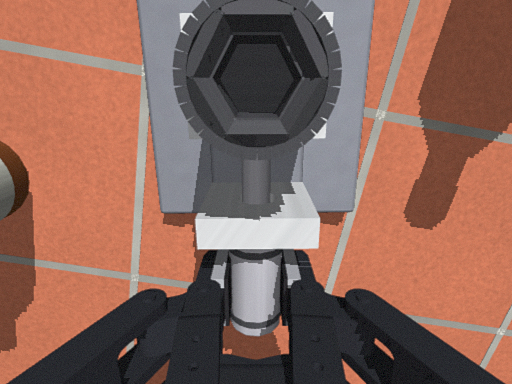

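The wrist view shows the grip's shoulder flush against the first lug (column 256, row 248), and the stem visible between the lugs. The push came to a hard stop at 25 N. The socket's corners lie left and right at (188,77) and (327,77), so the screw is near 0. I'll relax, release and rise.

Emit:
carry_out(
  steps=[0,0,0,0,-1,0,0,0,0,-1,0,0,0,0,0.6,0,0,0,0,0.6,0,0,0,0,0.6,0,0,0,0,0.6,0,-30,0,0,0.6,0,-80,0,0,0.6,0,-130,0,0,0.6,0,-170,0,0,0.6,0,-170,0,0,0.6],
)

```text
t: 11.28
ee_pos: [0.6227, 0.0015, 0.2634]
eef_rot: [-0.699, 0.71, 0.065, -0.059]
ft_force: [-0.1, -0.1, -1.4]
width: 0.8
```

```bash
python3 - <<'E'
from h import *
goto(.482,.287,.25,8.3)
p,d,m,T=cam('wrist'); save(p,'w5');W=cloud(d,m,T).reshape(-1,3)
th=np.radians(10.25);c=np.array([.61105,.0642]);X=np.c_[(W[:,:2]-c)@np.array([[np.cos(th),-np.sin(th)],[np.sin(th),np.cos(th)]]),W[:,2]]*1000
q=X[(abs(X[:,0])<3)&(X[:,1]>-100)&(X[:,1]<5)]
print([(a,round(np.median(s[:,2]),1)) for a in range(-100,-20,4) if len(s:=q[(q[:,1]>=a)&(q[:,1]<a+4)])])
q=X[(X[:,2]>128)&(X[:,2]<137)&(np.hypot(X[:,0],X[:,1]-18)<25)];print(len(q),cv2.minEnclosingCircle(q[:,:2].astype(np.float32)))
E
```

```text
t 11.28 pos [0.6227 0.0015 0.2634] toolx yaw 10.03 down [ 0.01  -0.015 -1.   ] F [-0.1 -0.1 -1.4] M [ 0.    0.04 -0.02] w 0.8 q7 -0.11
shift [-89.    7.9 305.8] spin 1.7 | rot vec alt spin -178.3
[(-92, np.float64(94.9)), (-88, np.float64(95.5)), (-84, np.float64(95.4)), (-80, np.float64(95.4)), (-76, np.float64(95.5)), (-72, np.float64(95.4)), (-68, np.float64(95.4)), (-64, np.float64(95.4)), (-60, np.float64(95.8)), (-56, np.float64(316.4)), (-52, np.float64(321.8)), (-48, np.float64(95.5)), (-44, np.float64(95.9)), (-40, np.float64(108.3)), (-36, np.float64(107.7)), (-32, np.float64(107.7)), (-28, np.float64(89.7)), (-24, np.float64(89.6))]
1638 ((0.06635262817144394, 17.964885711669922), 19.376630783081055)
```

Emit:
carry_out(
  steps=[-15,0,50,1.7,0.6,-30,0,100,1.7,0.6,-45,0,152,1.7,0.6,-60,0,204,1.7,0.6,-75,0,256,1.7,0.6,-89,8,306,1.7,0.6,-89,40,306,1.7,0.6,-89,58,306,1.7,0.6,-89,58,306,1.7,0.6,-89,58,306,1.7,0.6],
)

```text
t: 12.58
ee_pos: [0.4812, 0.2861, 0.1981]
eef_rot: [-0.7, 0.711, 0.053, -0.05]
ft_force: [-0.0, -0.5, 1.5]
width: 0.8
```

```bash
cat > key.py <<'E'
from h import *
p,d,m,T=cam('wrist'); save(p,'w6');W=cloud(d,m,T).reshape(-1,3);C=p.reshape(-1,3).astype(int)
def rect(w): 
    (c,s,a)=cv2.minAreaRect((w[:,:2]*1000).astype(np.float32)); return np.round(c,1),np.round(s,1),round(a,1)
S=(np.hypot(W[:,0]-.482,W[:,1]-.287)<.06)&(C.max(1)<90)
q=W[S&(W[:,2]>.105)&(W[:,2]<.125)]; print(len(q),rect(q),np.median(q[:,2]))
goto(.482,.287,.108,8.3)
E
python3 key.py
```

```text
2434 (array([482.7, 290.1]), array([15.8, 78.9]), 8.6) 0.11575264220725603
t 12.62 pos [0.4814 0.2862 0.1985] toolx yaw 8.31 down [ 0.007 -0.015 -1.   ] F [0.2 0.2 0.8] M [ 0.01  0.03 -0.02] w 0.801 q7 -0.74
shift [ 0.3 90.5  2.1] spin 0.0 | rot vec alt spin -180.0
```

View pics/w6.png

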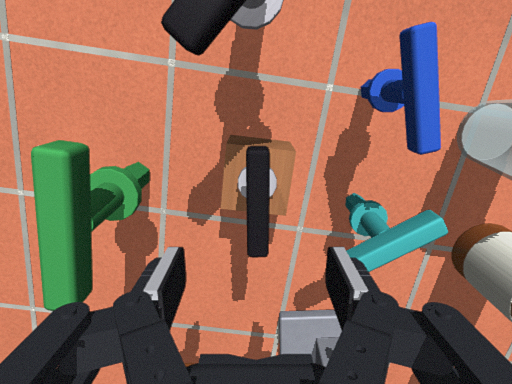

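The wrist view shows the black bar centred at (258,200) between the jaws. The right finger clears the turquoise decoy, and I'll narrow the jaws before going down.

Emit:
carry_out(
  steps=[1.4,0,5.1,-0.3,0.2,1.4,30,5.1,-0.3,0.2,1.4,60,5.1,-0.3,0.2,1.4,80,5.1,-0.3,0.2,1.4,90,5.1,-0.3,0.2,1.4,90,5.1,-0.3,0.2,1.4,90,5.1,-0.3,-1,1.4,90,5.1,-0.3,-1,1.4,90,5.1,-0.3,-1,1.4,90,5.1,-0.3,-1,1.4,90,5.1,-0.3,-1,1.4,90,5.1,-0.3,-1],
  force=90,
)

```text
t: 14.12
ee_pos: [0.4829, 0.2904, 0.1094]
eef_rot: [-0.7, 0.71, 0.055, -0.051]
ft_force: [-1.9, -1.0, 6.3]
width: 0.167
```

```bash
python3 -c "
from h import *
goto(.6079,.0819,.25,33)"
```

```text
t 14.12 pos [0.4829 0.2904 0.1094] toolx yaw 8.61 down [ 0.008 -0.014 -1.   ] F [-1.9 -1.   6.3] M [-0.14  0.29  0.03] w 0.167 q7 -0.81
shift [  93.1 -136.8 -226.9] spin -24.4 | rot vec alt spin 155.6
```

Emit:
carry_out(
  steps=[0,-30,0,0,-1,0,-60,0,0,-1,0,-100,0,0,-1,0,-149,0,0,-1,0,-149,0,0,-1,18,-149,-45,-6,-1,36,-149,-90,-12,-1,54,-149,-135,-18,-1,72,-149,-180,-24,-1,93,-149,-227,-31.4,-1,93,-149,-227,-31.4,-1,93,-149,-227,-31.4,-1],
)

```text
t: 15.62
ee_pos: [0.607, 0.0821, 0.2611]
eef_rot: [-0.659, 0.67, 0.242, -0.241]
ft_force: [-0.6, 0.5, -2.3]
width: 0.173
```

```bash
cat > k2.py <<'E'
from h import *
import sys
goto(.6079,.0819,.25,40)
p,d,m,T=cam('wrist'); save(p,sys.argv[1]); W=cloud(d,m,T).reshape(-1,3)
o=manip.get_obs();M=rot(o['eef_rot']);L=(W-o['ee_pos'])@M*1000
k=L[(abs(L[:,0])<20)&(abs(L[:,2])<22)&(L[:,1]>-5)&(L[:,1]<115)]
for a in range(0,115,8):
    q=k[(k[:,1]>a)&(k[:,1]<a+8)]
    if len(q)>8: print(a,len(q),'x',q[:,0].min().round(1),q[:,0].max().round(1),'zmax',q[:,2].max().round(1),np.percentile(q[:,2],90).round(1),'ymax',q[:,1].max().round(1))
q=W[(np.hypot(W[:,0]-.608,W[:,1]-.082)<.026)&(W[:,2]>.127)&(W[:,2]<.138)]
if len(q)>10: print('head',len(q),cv2.minEnclosingCircle((q[:,:2]*1000).astype(np.float32)))
E
python3 k2.py w7
```

```text
t 15.62 pos [0.607  0.0821 0.2611] toolx yaw 39.95 down [ 0.006 -0.013 -1.   ] F [-0.6  0.5 -2.3] M [ 0.09 -0.01  0.  ] w 0.173 q7 0.21
shift [ 0.6 11.1 -0.6] spin -0.1 | rot vec alt spin 179.9
0 438 x -19.8 20.0 zmax 12.2 11.3 ymax 8.0
8 315 x -19.8 20.0 zmax 12.0 11.4 ymax 16.0
16 23 x -13.3 14.2 zmax 11.5 11.4 ymax 17.6
48 347 x -16.7 16.4 zmax 10.8 8.0 ymax 56.0
56 11 x -16.4 14.7 zmax 10.6 9.8 ymax 58.3
head 788 ((607.6325073242188, 82.13558197021484), 19.439481735229492)
```

View pics/w7.png

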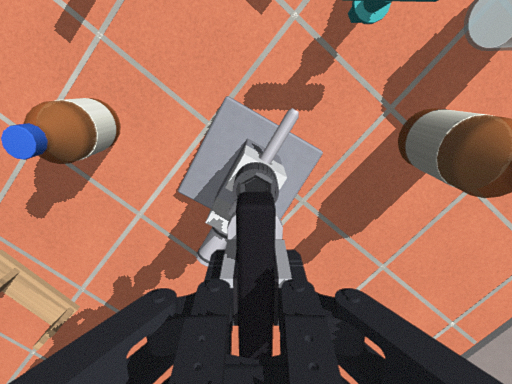

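The wrist view shows the key held over the screw, with the disc and head nested near (256,180) and the rod's tip past the stand at (290,115). I'll check for key tilt numerically.

```bash
cat > k3.py <<'E'
from h import *
from scipy.optimize import least_squares
o=manip.get_obs();M=rot(o['eef_rot'])
for n in ['wrist','side','top']:
    p,d,m,T=cam(n); W=cloud(d,m,T).reshape(-1,3)
    L=(W-o['ee_pos'])@M*1000; C=p.reshape(-1,3).astype(int)
    k=(np.hypot(L[:,0],L[:,2])<26)
    for y0,y1,l in [(17,44,'shaft'),(46,53,'disc top'),(60,101,'blade')]:
        q=L[k&(L[:,1]>y0)&(L[:,1]<y1)]
        if len(q)<6: continue
        print(n,l,len(q),'x',np.percentile(q[:,0],[1,50,99]).round(1),'z',np.percentile(q[:,2],[1,50,99]).round(1),'y',np.percentile(q[:,1],[1,50,99]).round(1))
        if l=='disc top':
            h=cv2.convexHull(q[:,[0,2]].astype(np.float32))[:,0]
            r=np.arange(-18,19,3)
            print('  edge zmax by x',[(int(a),s[:,2].max().round(1),s[:,2].min().round(1)) for a in r if len(s:=q[abs(q[:,0]-a)<1.5])])
    b=L[(C.max(1)<80)&(abs(L[:,0])<10)&(abs(L[:,2])<55)&(abs(L[:,1]+7)<5)]
    if len(b): print(n,'bar top',len(b),'x',np.percentile(b[:,0],[1,99]).round(1),'z',np.percentile(b[:,2],[1,99]).round(1),'slope y(z)',np.polyfit(b[:,2],b[:,1],1).round(3))
E
python3 k3.py
```

```text
wrist disc top 330 x [-16.1 -11.4  16.8] z [-4.6  2.3 11.2] y [49.  50.5 52.7]
  edge zmax by x [(-15, np.float64(8.9), np.float64(-4.8)), (-12, np.float64(11.6), np.float64(-4.6)), (12, np.float64(10.7), np.float64(-4.6)), (15, np.float64(10.4), np.float64(-4.7)), (18, np.float64(3.6), np.float64(-4.1))]
wrist bar top 5717 x [-7.   8.4] z [-36.5  38.4] slope y(z) [-0.009 -6.332]
side shaft 47 x [-8.8  3.3 11.8] z [-4.2  5.9 11.3] y [19.2 33.1 44. ]
side disc top 55 x [-15.7   4.3  14.3] z [-12.7   6.9  18.7] y [46.1 50.3 52.9]
  edge zmax by x [(-15, np.float64(8.8), np.float64(-0.5)), (-12, np.float64(14.7), np.float64(3.2)), (-9, np.float64(10.2), np.float64(10.2)), (-6, np.float64(16.3), np.float64(7.0)), (-3, np.float64(18.6), np.float64(4.2)), (0, np.float64(16.2), np.float64(6.2)), (3, np.float64(18.9), np.float64(-14.2)), (6, np.float64(15.6), np.float64(-11.4)), (9, np.float64(16.9), np.float64(-5.7)), (12, np.float64(11.9), np.float64(-5.8)), (15, np.float64(10.1), np.float64(-0.3))]
side blade 81 x [-12.5   1.8   7.4] z [-5.4  6.7 13.4] y [65.4 80.4 98.3]
side bar top 63 x [-9.4  6.7] z [-5.7 41.3] slope y(z) [ 0.044 -6.591]
top disc top 36 x [-16.   -7.6   2.1] z [ 2.2  8.7 14.3] y [47.  50.  52.6]
  edge zmax by x [(-18, np.float64(2.2), np.float64(2.2)), (-15, np.float64(6.9), np.float64(3.7)), (-12, np.float64(11.9), np.float64(2.2)), (-9, np.float64(13.5), np.float64(2.2)), (-6, np.float64(13.2), np.float64(2.2)), (-3, np.float64(13.3), np.float64(6.8)), (0, np.float64(14.7), np.float64(7.1)), (3, np.float64(12.2), np.float64(8.9))]
top blade 13 x [-9.4 -8.6 -0.5] z [-4.9  5.   8.8] y [82.6 91.3 99.6]
top bar top 86 x [-8.6  6.5] z [11.3 36.9] slope y(z) [-4.000e-03 -5.779e+00]
```

Disc and bar show the key in line with the tool to about 1°, so I'll correct a couple of mm and lower slowly onto the socket's mouth, watching the force.

Emit:
carry_out(
  steps=[0.5,0,1.5,0,-1,0.5,10,1.5,0,-1,0.5,20,1.5,0,-1,0.5,22,1.5,0,-1,0.5,24,1.5,0,-1,0.5,26,1.5,0,-1,0.5,28,1.5,0,-1,0.5,30,1.5,0,-1,0.5,30,1.5,0,-1],
)

```text
t: 16.95
ee_pos: [0.6067, 0.0844, 0.2321]
eef_rot: [-0.659, 0.67, 0.243, -0.242]
ft_force: [0.1, -0.8, -2.2]
width: 0.169
```

```bash
python3 -c "
from h import *
goto(.6079,.0819,.2164,40)"
```

```text
t 16.95 pos [0.6067 0.0844 0.2321] toolx yaw 40.11 down [ 0.007 -0.014 -1.   ] F [ 0.1 -0.8 -2.2] M [ 0.03  0.01 -0.01] w 0.169 q7 0.19
shift [-0.6 15.7 -2.4] spin 0.1 | rot vec alt spin -179.9
```

Emit:
carry_out(
  steps=[0,2,0,0,-1,0,4,0,0,-1,0,6,0,0,-1,0,8,0,0,-1,0,8,0,0,-1],
)

```text
t: 17.58
ee_pos: [0.6066, 0.0839, 0.2237]
eef_rot: [-0.659, 0.67, 0.243, -0.242]
ft_force: [0.9, -1.1, -3.4]
width: 0.168
```

Emit:
carry_out(
  steps=[0,2,0,0,-1,0,4,0,0,-1,0,6,0,0,-1,0,8,0,0,-1,0,9,0,0,-1,0,10,0,0,-1,0,10,0,0,-1],
)

```text
t: 18.45
ee_pos: [0.6071, 0.084, 0.2161]
eef_rot: [-0.658, 0.67, 0.244, -0.241]
ft_force: [-4.5, -2.3, 19.1]
width: 0.171
```

```bash
python3 -c "
from h import *
goto(.6079,.0819,.2164,40)"
```

```text
t 18.45 pos [0.6071 0.084  0.2161] toolx yaw 40.09 down [ 0.009 -0.014 -1.   ] F [-4.5 -2.3 19.1] M [-0.88  1.55 -0.1 ] w 0.171 q7 0.18
shift [-0.8 -0.2 -2.1] spin 0.1 | rot vec alt spin -179.9
```

Seated: it stops at the expected floor height (TCP 216.1 mm against 216.4) with 19 N. Now I'll turn it clockwise.

Emit:
carry_out(
  steps=[0,0.5,0,5,-1,0,0.5,0,10,-1,0,0.5,0,15,-1,0,0.5,0,20,-1,0,0.5,0,25,-1,0,0.5,0,30,-1,0,0.5,0,35,-1,0,0.5,0,40,-1,0,0.5,0,45,-1,0,0.5,0,50,-1,0,0.5,0,50,-1],
)

```text
t: 19.82
ee_pos: [0.6076, 0.0834, 0.2164]
eef_rot: [-0.699, 0.709, -0.057, 0.065]
ft_force: [0.2, -4.5, 5.3]
width: 0.17
```

```bash
python3 -c "
from h import *
goto(.6079,.0819,.2164,-30)"
```

```text
t 19.82 pos [0.6076 0.0834 0.2164] toolx yaw -9.9 down [ 0.011 -0.015 -1.   ] F [ 0.2 -4.5  5.3] M [-1.29  0.01 -0.08] w 0.17 q7 -0.57
shift [ 0.5 -0.  -1.5] spin 20.1 | rot vec alt spin -159.9
```

Emit:
carry_out(
  steps=[0,0.5,0,5,-1,0,0.5,0,10,-1,0,0.5,0,14,-1,0,0.5,0,18,-1,0,0.5,0,21,-1,0,0.5,0,21,-1],
)

```text
t: 20.58
ee_pos: [0.6079, 0.083, 0.2164]
eef_rot: [-0.677, 0.686, -0.182, 0.193]
ft_force: [0.0, -3.3, 5.7]
width: 0.167
```

```bash
python3 -c "
from h import *
goto(.6079,.0819,.2164,-40)"
```

```text
t 20.57 pos [0.6079 0.083  0.2164] toolx yaw -30.83 down [ 0.012 -0.016 -1.   ] F [ 0.  -3.3  5.7] M [-1.12  0.17 -0.08] w 0.167 q7 -0.88
shift [ 0.5 -0.  -0.9] spin 9.2 | rot vec alt spin -170.8
```

Emit:
carry_out(
  steps=[0,0.5,0,2,-1,0,0.5,0,4,-1,0,0.5,0,6,-1,0,0.5,0,8,-1,0,0.5,0,8,-1],
)

```text
t: 21.2
ee_pos: [0.608, 0.0827, 0.2163]
eef_rot: [-0.663, 0.671, -0.228, 0.24]
ft_force: [-1.1, -3.7, 5.9]
width: 0.169
```

```bash
python3 -c "
from h import *
goto(.6079,.0819,.2164,-40)"
```

```text
t 21.2 pos [0.608  0.0827 0.2163] toolx yaw -38.71 down [ 0.012 -0.016 -1.   ] F [-1.1 -3.7  5.9] M [-1.03  0.39  0.14] w 0.169 q7 -0.99
shift [ 0.5 -0.1 -0.7] spin 1.3 | rot vec alt spin -178.7
```

Emit:
carry_out(
  steps=[0,0.5,0,2,-1,0,0.5,0,4,-1,0,0.5,0,6,-1,0,0.5,0,6,-1],
)

```text
t: 21.7
ee_pos: [0.608, 0.0826, 0.2163]
eef_rot: [-0.65, 0.658, -0.262, 0.275]
ft_force: [-0.3, -3.4, 6.3]
width: 0.169
```

```bash
python3 -c "
from h import *
goto(.6079,.0819,.2164,-40)"
```

```text
t 21.7 pos [0.608  0.0826 0.2163] toolx yaw -44.57 down [ 0.013 -0.017 -1.   ] F [-0.3 -3.4  6.3] M [-1.03  0.48  0.3 ] w 0.169 q7 -1.08
shift [ 0.4 -0.1 -0.5] spin -4.6 | rot vec alt spin 175.4
```

```bash
cat > bar.py <<'E'
from h import *
o=manip.get_obs();M=rot(o['eef_rot']);p,d,m,T=cam('wrist');W=cloud(d,m,T).reshape(-1,3);C=p.reshape(-1,3).astype(int)
save(p,'w8')
L=(W-o['ee_pos'])@M*1000
b=L[(C.max(1)<80)&(abs(L[:,0])<14)&(L[:,2]>5)&(L[:,2]<50)&(abs(L[:,1]+7)<5)]
c,s,a=cv2.minAreaRect(b[:,[0,2]].astype(np.float32));print('bar in tool',np.round(c,1),np.round(s,1),round(a,1))
print([(z,t[:,0].min().round(1),t[:,0].max().round(1)) for z in range(12,44,4) if len(t:=b[abs(b[:,2]-z)<2])])
E
python3 bar.py
```

```text
bar in tool [-0.9 21.7] [22.1 36.1] 14.5
[(12, np.float64(-9.6), np.float64(7.9)), (16, np.float64(-8.5), np.float64(7.0)), (20, np.float64(-8.9), np.float64(6.9)), (24, np.float64(-8.8), np.float64(6.9)), (28, np.float64(-8.7), np.float64(6.8)), (32, np.float64(-8.6), np.float64(6.7)), (36, np.float64(-8.9), np.float64(7.1)), (40, np.float64(-7.3), np.float64(5.7))]
```

Emit:
carry_out(
  steps=[0,0.5,0,2,-1,0,0.5,0,4,-1,0,0.5,0,6,-1,0,0.5,0,8,-1,0,0.5,0,8,-1],
)

```text
t: 22.38
ee_pos: [0.608, 0.0824, 0.2164]
eef_rot: [-0.631, 0.638, -0.305, 0.319]
ft_force: [-1.4, -2.9, 7.6]
width: 0.169
```

```bash
python3 -c "
from h import *
goto(.6079,.0819,.2164,-40)"; python3 bar.py
```

```text
t 22.38 pos [0.608  0.0824 0.2164] toolx yaw -52.41 down [ 0.013 -0.017 -1.   ] F [-1.4 -2.9  7.6] M [-0.98  0.52  0.3 ] w 0.169 q7 -1.2
shift [ 0.4 -0.  -0.4] spin -12.4 | rot vec alt spin 167.6
bar in tool [-0.4 21.8] [22.4 35.3] 12.3
[(12, np.float64(-9.7), np.float64(7.8)), (16, np.float64(-8.6), np.float64(6.9)), (20, np.float64(-8.9), np.float64(6.8)), (24, np.float64(-8.9), np.float64(6.7)), (28, np.float64(-8.8), np.float64(6.6)), (32, np.float64(-8.7), np.float64(7.0)), (36, np.float64(-9.1), np.float64(7.0)), (40, np.float64(-7.5), np.float64(5.2))]
```

View pics/w8.png

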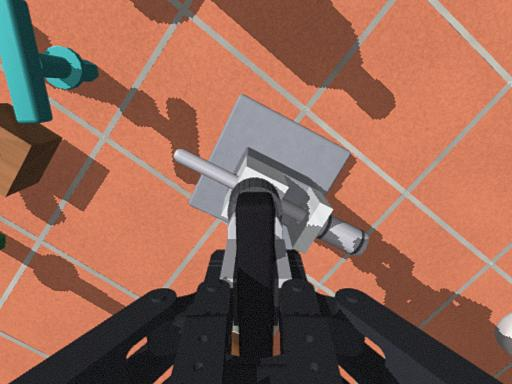

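The bar is still parallel in the jaws (rod home, crossing at (275,195)) and the moment has risen to about 0.3 N m. The tool has turned past the nominal stop angle of −33°, so the stop looks springy. I'll ease back in small steps, within the hexagon's play, and watch the moment.

Emit:
carry_out(
  steps=[0,0.5,0,-2,-1,0,0.5,0,-4,-1,0,0.5,0,-4,-1],
)

```text
t: 22.8
ee_pos: [0.608, 0.0825, 0.2163]
eef_rot: [-0.642, 0.649, -0.282, 0.296]
ft_force: [-1.7, -2.4, 6.5]
width: 0.171
```

```bash
python3 -c "
from h import *
goto(.6079,.0819,.2164,-40)"
```

```text
t 22.8 pos [0.608  0.0825 0.2163] toolx yaw -48.23 down [ 0.013 -0.017 -1.   ] F [-1.7 -2.4  6.5] M [-0.73  0.53 -0.01] w 0.171 q7 -1.14
shift [ 0.4 -0.  -0.4] spin -8.2 | rot vec alt spin 171.8
```

Emit:
carry_out(
  steps=[0,0.5,0,-2,-1,0,0.5,0,-4,-1,0,0.5,0,-4,-1],
)

```text
t: 23.18
ee_pos: [0.6079, 0.0825, 0.2163]
eef_rot: [-0.652, 0.659, -0.259, 0.272]
ft_force: [-1.9, -2.1, 6.2]
width: 0.171
```

```bash
python3 -c "
from h import *
goto(.6079,.0819,.2164,-40)"; python3 bar.py
```

```text
t 23.18 pos [0.6079 0.0825 0.2163] toolx yaw -44.06 down [ 0.013 -0.017 -1.   ] F [-1.9 -2.1  6.2] M [-0.77  0.56 -0.01] w 0.171 q7 -1.07
shift [ 0.4 -0.1 -0.4] spin -4.1 | rot vec alt spin 175.9
bar in tool [-0.7 21.6] [22.  35.7] 13.8
[(12, np.float64(-9.6), np.float64(7.8)), (16, np.float64(-8.5), np.float64(7.0)), (20, np.float64(-8.4), np.float64(6.9)), (24, np.float64(-8.8), np.float64(6.9)), (28, np.float64(-8.7), np.float64(6.7)), (32, np.float64(-8.6), np.float64(7.1)), (36, np.float64(-8.5), np.float64(7.1)), (40, np.float64(-7.0), np.float64(5.5))]
```

Emit:
carry_out(
  steps=[0,-5,0,0,-1,0,-15,0,0,-1,0,-30,0,0,-1,0,-50,0,0,-1,0,-60,0,0,-1,0,-60,-40,0,-1,0,-60,-70,0,-1,0,-60,-70,0,-1],
)

```text
t: 24.22
ee_pos: [0.5571, 0.0315, 0.2771]
eef_rot: [-0.651, 0.659, -0.259, 0.273]
ft_force: [0.0, 0.8, -1.9]
width: 0.167
```

```bash
cat > hexa.py <<'E'
from h import *
import sys
def hexyaw(img,m,T,tag,ctr=(.6079,.0819)):
    # rectify plane z=.132 around the head: 0.1 mm... 60mm square, x right = world x, up = world y
    n=400;s=.044/n
    g=np.mgrid[:n,:n];X=ctr[0]+(g[1]-n/2)*s;Y=ctr[1]-(g[0]-n/2)*s
    uv=proj(np.c_[X.ravel(),Y.ravel(),np.full(n*n,.132)],m,T).astype(np.float32).reshape(n,n,2)
    r=cv2.remap(img,uv[...,0],uv[...,1],cv2.INTER_CUBIC); save(r,tag)
    G=cv2.GaussianBlur(cv2.cvtColor(r,cv2.COLOR_RGB2GRAY).astype(np.float32),(0,0),3)
    gx=cv2.Sobel(G,cv2.CV_32F,1,0);gy=-cv2.Sobel(G,cv2.CV_32F,0,1)
    rad=np.hypot(g[0]-n/2,g[1]-n/2)*s*1000
    for a,b in [(4,13),(7,13),(8,15)]:
        k=(rad>a)&(rad<b);th=np.arctan2(gy,gx)[k];w=np.hypot(gx,gy)[k]
        f=np.sum(w*np.exp(6j*th)); print(tag,a,b,'flat-normal yaw mod60',round(np.degrees(np.angle(f))/6,1),'corner yaw',round((np.degrees(np.angle(f))/6+30)%60,1),'coh',round(abs(f)/w.sum(),2))
if __name__=='__main__':
    o=manip.get_obs();goto(.6079,.0819,.2764,-23)
    p,d,m,T=cam('wrist'); save(p,'w9'); hexyaw(p,m,T,'hex2')
    T0=np.eye(4);T0[:3,:3]=rot([-0.699,.71,.063,-.061]);T0[:3,3]=[.6218,-.0016,.0899];T0=T0@np.array(m['T_tool_cam'])
    hexyaw(cv2.imread('pics/w4.png')[...,::-1].copy(),m,T0,'hex1')
    a=cv2.imread('pics/hex1.png');b=cv2.imread('pics/hex2.png');cv2.imwrite('pics/hexes.png',np.hstack([a,b]))
E
python3 hexa.py
```

```text
t 24.23 pos [0.5571 0.0315 0.2771] toolx yaw -44.18 down [ 0.013 -0.018 -1.   ] F [ 0.   0.8 -1.9] M [ 0.11 -0.05 -0.01] w 0.167 q7 -0.99
shift [ 1.3  0.5 71.6] spin -21.2 | rot vec alt spin 158.8
hex2 4 13 flat-normal yaw mod60 -14.9 corner yaw 15.1 coh 0.33
hex2 7 13 flat-normal yaw mod60 -15.1 corner yaw 14.9 coh 0.36
hex2 8 15 flat-normal yaw mod60 -15.4 corner yaw 14.6 coh 0.45
hex1 4 13 flat-normal yaw mod60 -20.2 corner yaw 9.8 coh 0.67
hex1 7 13 flat-normal yaw mod60 -20.2 corner yaw 9.8 coh 0.68
hex1 8 15 flat-normal yaw mod60 -20.1 corner yaw 9.9 coh 0.73
```

View pics/hexes.png

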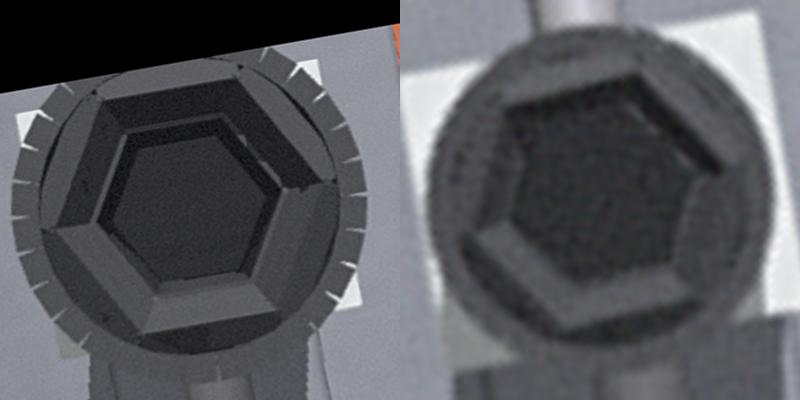

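The pictures show the socket's corners at 9.8° before tightening (left) and 14.8° (mod 60) now (right). So the screw has turned 55° of the 63° to the stop; the key evidently overran at the stop and dragged the screw back on reversal. I'll reseat at the matching angle and tighten only to the stop.

Emit:
carry_out(
  steps=[-0.4,0,35,-10,-1,-0.4,0,72.3,-20,-1,-0.4,0,72.3,-29,-1,-0.4,0,72.3,-29,-1,-0.4,20,72.3,-29,-1,-0.4,35,72.3,-29,-1,-0.4,40,72.3,-29,-1,-0.4,44,72.3,-29,-1,-0.4,48,72.3,-29,-1,-0.4,48,72.3,-29,-1],
)

```text
t: 25.52
ee_pos: [0.6086, 0.0837, 0.2294]
eef_rot: [-0.695, 0.706, -0.087, 0.099]
ft_force: [-3.1, -2.3, 1.6]
width: 0.168
```

```bash
python3 -c "
from h import *
goto(.6079,.0824,.2164,-15)"
```

```text
t 25.52 pos [0.6086 0.0837 0.2294] toolx yaw -15.14 down [ 0.014 -0.017 -1.   ] F [-3.1 -2.3  1.6] M [-0.65  0.75 -0.03] w 0.168 q7 -0.63
shift [-0.6 13.  -1.3] spin -0.1 | rot vec alt spin 179.9
```

Emit:
carry_out(
  steps=[-0.6,2,-0.8,0,-1,-0.8,4,-1,0,-1,-0.8,7,-1,0,-1,-0.8,10,-1,0,-1,-0.8,13,-1,0,-1,-0.8,14.5,-1,0,-1,-0.8,14.5,-1,0,-1],
)

```text
t: 26.4
ee_pos: [0.608, 0.083, 0.2164]
eef_rot: [-0.696, 0.706, -0.087, 0.099]
ft_force: [-6.6, -0.6, 16.2]
width: 0.167
```

```bash
python3 -c "
from h import *
goto(.6079,.0824,.2164,-33)"
```

```text
t 26.4 pos [0.608  0.083  0.2164] toolx yaw -15.15 down [ 0.015 -0.017 -1.   ] F [-6.6 -0.6 16.2] M [-0.33  1.98 -0.06] w 0.167 q7 -0.64
shift [ 0.1 -0.  -0.6] spin 17.8 | rot vec alt spin -162.2
```

Emit:
carry_out(
  steps=[-0.5,0,0,4,-1,-0.5,0,0,8,-1,-0.5,0,0,12,-1,-0.5,0,0,14,-1,-0.5,0,0,14,-1],
)

```text
t: 27.02
ee_pos: [0.6074, 0.0831, 0.2165]
eef_rot: [-0.68, 0.689, -0.171, 0.185]
ft_force: [-3.3, -1.8, 5.7]
width: 0.172
```

```bash
python3 -c "
from h import *
goto(.6079,.0824,.2164,-33)"
```

```text
t 27.02 pos [0.6074 0.0831 0.2165] toolx yaw -29.19 down [ 0.015 -0.017 -1.   ] F [-3.3 -1.8  5.7] M [-0.4   1.26  0.03] w 0.172 q7 -0.85
shift [ 0.8  0.2 -0.3] spin 3.8 | rot vec alt spin -176.2
```

Emit:
carry_out(
  steps=[0,0,0,2,-1,0,0,0,4,-1,0,0,0,4,-1],
)

```text
t: 27.4
ee_pos: [0.6072, 0.0829, 0.2165]
eef_rot: [-0.673, 0.682, -0.196, 0.209]
ft_force: [-4.8, -1.3, 5.3]
width: 0.167
```

```bash
python3 -c "
from h import *
goto(.6079,.0824,.2164,-33)"
```

```text
t 27.4 pos [0.6072 0.0829 0.2165] toolx yaw -33.26 down [ 0.015 -0.018 -1.   ] F [-4.8 -1.3  5.3] M [-0.41  1.25 -0.05] w 0.167 q7 -0.91
shift [ 0.9  0.1 -0.1] spin -0.3 | rot vec alt spin 179.7
```

Emit:
carry_out(
  steps=[0,0,0,2,-1,0,0,0,3,-1,0,0,0,3,-1],
)

```text
t: 27.78
ee_pos: [0.6072, 0.0829, 0.2165]
eef_rot: [-0.667, 0.676, -0.213, 0.227]
ft_force: [-4.7, -1.9, 5.1]
width: 0.168
```

```bash
python3 -c "
from h import *
goto(.6079,.0824,.2164,-33)"; python3 bar.py
```

```text
t 27.77 pos [0.6072 0.0829 0.2165] toolx yaw -36.28 down [ 0.014 -0.018 -1.   ] F [-4.7 -1.9  5.1] M [-0.42  1.16  0.07] w 0.168 q7 -0.95
shift [0.9 0.2 0. ] spin -3.3 | rot vec alt spin 176.7
bar in tool [-0.7 22.2] [17.6 34.2] 0.1
[(12, np.float64(-9.4), np.float64(8.1)), (16, np.float64(-8.4), np.float64(7.1)), (20, np.float64(-8.3), np.float64(7.0)), (24, np.float64(-8.2), np.float64(7.0)), (28, np.float64(-8.5), np.float64(6.9)), (32, np.float64(-8.5), np.float64(7.3)), (36, np.float64(-8.4), np.float64(7.2)), (40, np.float64(-7.2), np.float64(5.9))]
```

Emit:
carry_out(
  steps=[0,0,0,2,-1,0,0,0,4,-1,0,0,0,4,-1],
)

```text
t: 28.2
ee_pos: [0.6072, 0.0829, 0.2166]
eef_rot: [-0.66, 0.668, -0.237, 0.25]
ft_force: [-3.5, -1.9, 4.6]
width: 0.172
```

```bash
python3 -c "
from h import *
goto(.6079,.0824,.2164,-33)"
```

```text
t 28.2 pos [0.6072 0.0829 0.2166] toolx yaw -40.29 down [ 0.014 -0.018 -1.   ] F [-3.5 -1.9  4.6] M [-0.44  1.15  0.16] w 0.172 q7 -1.01
shift [0.8 0.2 0.1] spin -7.3 | rot vec alt spin 172.7
```

Emit:
carry_out(
  steps=[0,0,0,2,-1,0,0,0,3,-1,0,0,0,3,-1],
)

```text
t: 28.58
ee_pos: [0.6072, 0.0828, 0.2166]
eef_rot: [-0.653, 0.661, -0.254, 0.268]
ft_force: [-3.7, -1.8, 5.1]
width: 0.168
```

```bash
python3 -c "
from h import *
goto(.6079,.0824,.2164,-33)"; python3 bar.py
```

```text
t 28.57 pos [0.6072 0.0828 0.2166] toolx yaw -43.29 down [ 0.014 -0.018 -1.   ] F [-3.7 -1.8  5.1] M [-0.39  1.04  0.3 ] w 0.168 q7 -1.06
shift [0.8 0.2 0.2] spin -10.3 | rot vec alt spin 169.7
bar in tool [-0.8 21.7] [22.  35.7] 14.1
[(12, np.float64(-9.5), np.float64(7.9)), (16, np.float64(-8.5), np.float64(7.0)), (20, np.float64(-8.4), np.float64(7.0)), (24, np.float64(-8.8), np.float64(6.9)), (28, np.float64(-8.7), np.float64(6.8)), (32, np.float64(-8.6), np.float64(7.2)), (36, np.float64(-8.5), np.float64(7.1)), (40, np.float64(-7.2), np.float64(5.9))]
```

The moment is climbing steadily (0.07, 0.16, 0.30 N m) past the nominal stop angle with the bar square in the jaws, so the screw is tight. I'll ease 3° of the wind-up, release here and rise.

Emit:
carry_out(
  steps=[0,0,0,-2,-1,0,0,0,-3,-1,0,0,0,-3,-0.6,0,0,0,-3,-0.2,0,0,0,-3,0.2,0,0,0,-3,0.2,0,0,0,-3,0.2,0,-20,0,-3,0.2,0,-50,0,-3,0.2,0,-80,0,-3,0.2,0,-110,0,-3,0.2,0,-110,-35,-3,0.2,0,-110,-35,-3,0.2],
)

```text
t: 30.25
ee_pos: [0.5807, 0.0572, 0.3274]
eef_rot: [-0.659, 0.668, -0.237, 0.252]
ft_force: [-0.5, 0.7, 0.6]
width: 0.6
```

```bash
cat > chk.py <<'E'
from h import *
goto(.6079,.0824,.2164,-33)
def rect(w): 
    (c,s,a)=cv2.minAreaRect((w[:,:2]*1000).astype(np.float32)); return np.round(c,1),np.round(s,1),round(a,1)
for n in ['wrist','top']:
    p,d,m,T=cam(n); save(p,'c_'+n); W=cloud(d,m,T).reshape(-1,3);C=p.reshape(-1,3).astype(int)
    b=W[(np.hypot(W[:,0]-.608,W[:,1]-.082)<.055)&(W[:,2]>.2)&(W[:,2]<.235)&(C.max(1)<90)]
    if len(b)>20:
        print(n,'bar',len(b),rect(b),'z med',np.median(b[:,2]).round(4),'plane',np.linalg.lstsq(np.c_[b[:,:2]-[.608,.082],np.ones(len(b))],b[:,2],rcond=None)[0].round(4))
        u=np.linalg.svd(b[:,:2]-b[:,:2].mean(0),full_matrices=False)[2][0];print('  bar yaw',round(np.degrees(np.arctan2(u[1],u[0]))%180,1))
    th=np.radians(10.25);c=np.array([.61105,.0642]);X=np.c_[(W[:,:2]-c)@np.array([[np.cos(th),-np.sin(th)],[np.sin(th),np.cos(th)]]),W[:,2]]*1000
    q=X[(abs(X[:,0])<5)&(X[:,2]>80)&(X[:,2]<100)]
    for lo,hi in [(-120,-30),(-28,0),(36,110)]:
        s=q[(q[:,1]>lo)&(q[:,1]<hi)]
        if len(s): print(n,'rod y range',s[:,1].min().round(1),s[:,1].max().round(1))
E
python3 chk.py
```

```text
t 30.25 pos [0.5807 0.0572 0.3274] toolx yaw -40.42 down [ 0.015 -0.019 -1.   ] F [-0.5  0.7  0.6] M [0.02 0.02 0.03] w 0.6 q7 -0.95
shift [  1.7 110.9  37.4] spin -7.4 | rot vec alt spin 172.6
wrist bar 2315 (array([606.4,  82.5]), array([79.2, 15.9]), 49.8) z med 0.2228 plane [ 0.0176 -0.0129  0.2226]
  bar yaw 49.5
wrist rod y range -90.1 -43.6
wrist rod y range -27.9 -7.9
wrist rod y range 36.1 89.6
top rod y range 46.5 88.0
```

The bar stands at yaw 49.6° where it was released, top at 222.8 mm, and the rod is home (grip −90 to about −41, tip at 90). That yaw is more than 10° past the nominal stop relation. There is plenty of time, so I'll lift the key once to see the socket's real angle.

Emit:
carry_out(
  steps=[0,0,35,0,0.2,0,50,35,0,0.2,0,90,35,0,0.2,0,110.5,35,0,0.2,0,110.5,35,0,0.2,0,110.5,35,0,-1,0,110.5,35,0,-1,0,110.5,35,0,-1,0,110.5,35,0,-1,0,95,35,0,-1,0,80,35,0,-1,0,50,35,0,-1,0,50,0,0,-1,0,50,-35,0,-1,0,50,-35,0,-1],
)

```text
t: 32.22
ee_pos: [0.558, 0.0292, 0.2779]
eef_rot: [-0.659, 0.668, -0.238, 0.252]
ft_force: [0.1, 0.0, -2.3]
width: 0.168
```

```bash
python3 hexa.py | head -5
```

```text
t 32.23 pos [0.558  0.0292 0.2779] toolx yaw -40.48 down [ 0.014 -0.019 -1.   ] F [ 0.1  0.  -2.3] M [ 0.06 -0.05 -0.02] w 0.168 q7 -0.92
shift [ 3.7  1.2 72.5] spin -17.5 | rot vec alt spin 162.5
hex2 4 13 flat-normal yaw mod60 -22.5 corner yaw 7.5 coh 0.37
hex2 7 13 flat-normal yaw mod60 -22.5 corner yaw 7.5 coh 0.41
hex2 8 15 flat-normal yaw mod60 -22.3 corner yaw 7.7 coh 0.49
```

The socket is at 7.5° (mod 60), so the screw is at 1.095 rad: tight at the stop. I'll reseat the key at the matching angle (tool yaw −25°), which doesn't turn the screw.

Emit:
carry_out(
  steps=[1.4,0,35,-8,-1,1.4,0,73.5,-15.5,-1,1.4,0,73.5,-15.5,-1,1.4,20,73.5,-15.5,-1,1.4,35,73.5,-15.5,-1,1.4,40,73.5,-15.5,-1,1.4,44,73.5,-15.5,-1,1.4,48,73.5,-15.5,-1,1.4,48,73.5,-15.5,-1],
)

```text
t: 33.4
ee_pos: [0.6086, 0.0849, 0.2304]
eef_rot: [-0.685, 0.695, -0.146, 0.159]
ft_force: [-1.3, -0.8, 2.5]
width: 0.17
```

```bash
python3 -c "
from h import *
goto(.6077,.083,.2164,-25)"
```

```text
t 33.4 pos [0.6086 0.0849 0.2304] toolx yaw -24.9 down [ 0.016 -0.018 -1.   ] F [-1.3 -0.8  2.5] M [-0.17  0.41  0.03] w 0.17 q7 -0.78
shift [-0.3 14.  -2. ] spin 0.1 | rot vec alt spin -179.9
```

Emit:
carry_out(
  steps=[-0.3,2,-1.5,0,-1,-0.3,4,-2,0,-1,-0.3,7,-2,0,-1,-0.3,10,-2,0,-1,-0.3,13,-2,0,-1,-0.3,15.5,-2,0,-1,-0.3,15.5,-2,0,-1],
)

```text
t: 34.28
ee_pos: [0.6081, 0.0838, 0.2175]
eef_rot: [-0.686, 0.695, -0.145, 0.16]
ft_force: [-9.2, 0.8, 24.8]
width: 0.166
```

```bash
python3 -c "
from h import *
goto(.6077,.083,.2164,-25)"
```

```text
t 34.27 pos [0.6081 0.0838 0.2175] toolx yaw -24.9 down [ 0.018 -0.017 -1.   ] F [-9.2  0.8 24.8] M [ 0.23  2.66 -0.02] w 0.166 q7 -0.78
shift [-0.   1.1 -0.8] spin 0.1 | rot vec alt spin -179.9
```

Emit:
carry_out(
  steps=[0,0,0,0,-1,0,0,0,0,-1,0,0,0,0,-0.6,0,0,0,0,-0.2,0,0,0,0,0.2,0,0,0,0,0.2,0,0,0,0,0.2,0,-20,0,0,0.2,0,-50,0,0,0.2,0,-80,0,0,0.2,0,-110,0,0,0.2,0,-110,-35,0,0.2,0,-110,-35,0,0.2],
)

```text
t: 35.9
ee_pos: [0.5909, 0.0511, 0.3283]
eef_rot: [-0.685, 0.695, -0.146, 0.162]
ft_force: [0.3, 0.0, 0.5]
width: 0.599
```

```bash
python3 chk.py
```

```text
t 35.9 pos [0.5909 0.0511 0.3283] toolx yaw -25.1 down [ 0.019 -0.019 -1.   ] F [0.3 0.  0.5] M [-0.02  0.04  0.02] w 0.599 q7 -0.7
shift [ -0.7 111.6  36.6] spin 7.9 | rot vec alt spin -172.1
wrist bar 2318 (array([607.8,  82.1]), array([78.6, 16. ]), 65.4) z med 0.2228 plane [ 0.0077 -0.0078  0.2226]
  bar yaw 65.6
wrist rod y range -90.0 -43.9
wrist rod y range -28.0 -12.5
wrist rod y range 36.1 89.2
top bar 77 (array([616.4, 102.5]), array([25.9, 15.2]), 60.4) z med 0.2214 plane [ 0.2447 -0.1318  0.2219]
  bar yaw 49.7
top rod y range 36.2 87.9
```

The key is fully seated (bar top at 222.8 mm, lean about 0.6°) and the rod is home. One check of the bystanders, then I'll hand in.

```bash
python3 - <<'E'
from h import *
p,d,m,T=cam('top');W=cloud(d,m,T)
for n,(u0,u1,v0,v1) in dict(sb=(262,295,222,258),tb=(160,200,100,152),beak=(110,150,128,168),jar=(376,408,142,170),teal=(148,180,170,202),green=(135,190,265,290)).items():
    w=W[v0:v1,u0:u1].reshape(-1,3);w=w[w[:,2]>.03];print(n,w[:,:2].min(0).round(3),w[:,:2].max(0).round(3))
print(workorder.job_done())
E
```

```text
sb [0.335 0.02 ] [0.37  0.047]
tb [0.711 0.193] [0.778 0.263]
beak [0.667 0.319] [0.742 0.393]
jar [ 0.619 -0.361] [ 0.676 -0.303]
teal [0.554 0.237] [0.624 0.296]
green [0.341 0.21 ] [0.386 0.318]
the job is handed in; nothing more can be done
None
```

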